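# Set and clamp the stamping jig's stop, then load a nib tin

## Robot

A 6-joint arm with a two-finger parallel gripper is mounted at the origin on a cart in front of the work surface, level with it; the furniture and walls round the work are solid. World frame = base frame: x ahead of the robot, y to its left, z up, the work surface at z = 0. Lengths are in mm, angles in rad, forces in N, time in s.
With the tool pointing down it reaches from about 375 to 750 mm from the base axis. Payload 9 kg.
Tool frame: the origin (TCP) lies at the very end of the fingers, on their centre line; the grasp point (between the pads) lies hold_point_z behind it (hold_point_z is the distance from the TCP to the grasp point, in mm); z points along the fingers, y is the line along which they close (so a half turn about z gives the same grasp; the last joint's range is limited). The gripper opens to 85 mm and grips with 20 to 120 N. Pads are 22 mm wide; open, the fingers measure 114 mm over their backs; the gripper's body (76 mm by 85 mm) begins 54 mm behind the grasp point. The pads swing forward as they close: fully open they stand 13 mm farther back than shut.
Start: joints at [1.118, 0.104, 0.097, 1.564, 0, 1.353], TCP at [139.591, 583.567, 231.331] pointing down, gripper open.
Joint ranges: [-2.99, 2.99], [-0.84, 1.86], [-1.1, 1.16], [-1.84, 2.11], [-1.51, 1.56], [-3.14, 3.14]. Speed limits (rad/s): [2.22, 2.22, 2.57, 3.14, 3.14, 3.14].

## Interface

Orientations are given as a unit quaternion [w, x, y, z].
In Python, from plant import state, capture, camera_info, job_done, spot_in, regions_of, hold_point_z gives the robot as it stands.
- The arm moves only by the tool jog_arm, never from a script. Its argument "targets" is a list of rows, each an object with "grip": the opening in per cent of the stroke, from 0 (shut) to 100 (fully open); "xyz": the shift along the world's x, y, z in m, a list of three; "yaw": the turn about the world's z in rad. A call has 1 to 20 rows; each row is the pose to reach, as a shift and turn from the pose commanded when the call began; what a row does not reach only later rows make up. A row lasts 1/10 s, in which the tool goes at most 50 mm and 8.59 degrees, less where a joint would pass 70% of its speed; a pose out of reach is approached as far as the arm can. A call with a gripper value outside its range is refused whole. The fingers move at their own pace and stop on an object; "force" is the grip in N (left out, the last holds). Time passes only in rows, so rows that repeat a pose let the fingers close. It gives the time, the measured TCP pose, the force, the opening and the grip force at its end, in the units of the state.
- state(): the state, without advancing time (a new reading comes with each control period).
- capture(name): name is "scene" or "top" or "wrist"; returns (picture, depth): 480x640x3 uint8, blue, green, red; 480x640 float32, mm along the optical axis (not along the pixel's ray), 0 where there is no reading.
- camera_info(name): a dict with "K" (3x3 intrinsics, pixels), "R" (3x3) and "t" (3): a world point X has camera coordinates R X + t. Camera axes: x right, y down, z forward; pixel columns grow to the right and rows downward; lengths in mm; the calibration is good to about 2 mm. A picture is of the moment at which its call begins: read the wrist's pose just before it. camera_info takes no time and is no camera call; for the wrist camera it gives the pose at the moment of the call.
- job_done(): hands the job in; it is judged then, once.
Trained networks look in the newest picture that a camera, given by its name, has taken for a name from the list of things; names that differ only in an ending like _2 or _b are one class to them, and where a whole thing is asked for, a point or a joint stands for the part that bears it (a point fixed in the world has none). Each returns a list of dicts, best first, with "confidence" (0 to 1); they miss things now and then, are a little off and sometimes report something else, mostly with a low value. They report only what shows in the picture. A call takes as long as a camera call. They do not tell look-alikes from the thing itself.
- spot_in(camera, thing): "extent" ([centre column, centre row, width, height] in pixels, round what is visible of it).
- regions_of(camera, thing): "mask" (480x640 bool, what is visible of it) and "extent" ([centre column, centre row, width, height] in pixels, round what is visible of it).
The state is a dict: "t": time; "q": joint angles; "qvel": joint speeds; "tau": joint torques, N m; "tcp_pos": TCP position; "tcp_rot": TCP orientation; "ft_force": force on the tool from outside, world axes, zero at the start; "moment": the same for the moment, N m; "opening": finger opening in mm; "grasp_force": force on a finger pad.
Only numpy, scipy, OpenCV 4.12 (cv2) and the standard library are available. Lean on these libraries where they do the work, as an engineer would, in place of code of your own. Each camera call takes 0.05 s, during which the arm holds its last target. There are 200 camera calls.

## Task

Set up the stamping jig for the nib tin: swing the clamp lever open, slide the blue stop until the inner face of its blade stands on the red line, and swing the lever back until it is fully clamped. Then take the gold tin out of its green tray and lay it flat, lid up, centred and square on the black pad between the fence and the clamped stop; its long side goes from the fence to the stop, so you will have to put it down once and take it again by its long sides. Leave everything else standing where it is.

Things in the scene. Friction and masses are not known exactly. Their poses are not given: they have to be found in the camera images.
- jig: stamping jig, fixed to the counter: pale wooden bed 130 (x) x 270 (y) x 8 mm. Origin: centre of the bed's underside, on the counter; z up; x points to the rail side (away from the robot when yaw is 0), y along the rail towards the fence. An aluminium rail lies on the bed at x = +35 to +59 mm over its whole length, top 20 mm above the counter. All else of the bed is flat, top 8 mm above the counter.
- stop (a joint): position of the blue sliding stop along the jig's y axis, m; -0.065 to 0.08; grows towards the fence; it equals the jig-frame y of the blade's inner face. Free, it slides with about 5 N and stays where it is left.
- stop_face (a point): point on the blade of the sliding stop: on its inner (fence-side, +y) face, at jig x = -20 mm, 27 mm above the counter. The blade is a blue plate 10 mm thick (y), reaching from jig x = -60 to +35 mm, from 11 to 42 mm above the counter; it is the part to pinch or push. Behind it (-y) a blue saddle 72 mm long rides on the rail, top 36 mm above the counter, jig x = 26 to 68 mm. Axes as the jig's.
- clamp_lever (a joint): clamp lever angle, rad: 0 = clamped, pointing to jig -x (to the robot); 1.57 = free, pointing to jig -y, along the rail away from the fence; opens counter-clockwise from above. Stays where it is left; takes 0.06 N m, up to 0.15 when closing hard (1 to 3 N at the grip). It begins to clamp at about 1.1 rad; below 0.3 rad it holds the stop against about 15 N: do not force the stop then.
- lever_grip (a point): centre of the red upright grip at the end of the clamp lever: a cylinder 14 mm across whose top stands 71 mm above the counter, this point 61 mm; the flat lever arm below it has its top 47 mm above the counter. 55 mm from the pivot.
- lever_pivot (a point): the lever's vertical pivot axis, at the height of lever_grip (61 mm above the counter); it rides on the stop, 50 mm behind the blade's inner face (hub 22 mm across, top 51 mm above the counter).
- mark (a point): centre of the thin red line across the bed (66 mm long along x, 2 mm wide), 66 mm from the fence's inner face: the blade's inner face must stand above this line. Axes as the jig's.
- pad_top (a point): centre of the top of the black rubber pad, 44 (x) x 58 (y) mm and 2 mm thick, between the fence and the red line: 10 mm above the counter, half-way between fence and line. Axes as the jig's. The fence is an aluminium angle across the bed, its inner face 33 mm in +y from this point, 56 mm long (x), 8 mm thick, top 30 mm above the counter. Between this point and the rail there is about 65 mm of free bed.
- tray: green tray fixed to the counter, 68 (x) x 66 (y) mm; origin: centre of its underside; floor 3 mm thick. Two walls 46 mm long, top 20 mm above the counter, stand close along the tin's long sides (inner faces at y = +-20 mm, outer faces at +-31 mm); at the ends (x = +-29 to +-33 mm) only small lips, top 6 mm above the counter, so that the tin can be taken only by its two ends and lifted out.
- tin_center (a point): centre of the gold nib tin with white base, 54 (x) x 36 (y) x 14 mm, 30 g, 7 mm above its underside; x is its long axis, z up. It starts lying flat in the tray, lid up, its long axis along the tray's x.
- eraser_a: blue-and-white block eraser lying flat, 58 x 24 x 14 mm (x, y, z); origin at the centre of its underside; a bystander.
- rubber_stamp: wooden rubber stamp standing by the right end of the jig, base 50 x 25 mm, knob 24 mm across, 72 mm tall; origin at the centre of its underside; a bystander.
- ink_pad: flat black ink pad, 87 x 60 x 18 mm; origin at the centre of its underside; a bystander.
- ink_bottle_0: blue ink bottle with white cap, 35 mm across, 80 mm tall; origin at the centre of its underside; a bystander.
- ink_bottle_1: red ink bottle with white cap, 35 mm across, 80 mm tall; origin at the centre of its underside; a bystander.
- glue_stick: upright red and yellow glue stick, 26 mm across, 92 mm tall; origin at the centre of its underside; a bystander.
- gesso_jar: white jar with black lid, 67 mm across, 80 mm tall; origin at the centre of its underside; a bystander.
- nib_tin: the same gold tin, origin at the centre of its underside.
Mind the look-alikes: they are no part of the job. Of the things that look like the nib_tin, the smaller one is meant.

How it is judged (in metres and radians):
On the way, in this order (a step that is already met when the one before it is completed fails the run):
1. the clamp lever is swung open (value of joint clamp_lever above 1.2 rad), for 0.1 s.
2. with the lever open, the stop stands still with its blade's inner face on the red line (within 3.5 mm) (y of stop_face in the frame of mark between -0.0035 and 0.0035 m and value of joint clamp_lever above 1.1 rad and velocity of joint stop between -0.01 and 0.01 m/s), for 0.2 s.
3. the lever is clamped again with the blade still on the line (within 4 mm) (y of stop_face in the frame of mark between -0.004 and 0.004 m and value of joint clamp_lever below 0.3 rad), for 0.2 s.
At the end, for the whole second after the job is handed in: The stop's blade is within 4 mm of the red line and the lever is clamped (below 0.3 rad). The tin lies flat, lid up, at rest on the pad between fence and stop, its centre within 7 mm of the pad's centre both along and across the rail and its long axis within 0.15 rad of the rail's direction (all of step 3 and x of tin_center in the frame of pad_top between -0.007 and 0.007 m and y of tin_center in the frame of pad_top between -0.007 and 0.007 m and z of tin_center in the frame of pad_top between 0.0045 and 0.0095 m and angle between the x axis of tin_center and the y axis of pad_top, either way round below 0.15 rad and angle between tin_center's own z axis and vertical below 0.08 rad and linear speed of nib_tin below 0.01 m/s); the robot touches nothing.
It fails at once if one of the bystanders (eraser, stamp, ink pad, ink bottles, glue stick, jar) is shifted by more than 20 mm (distance of any of eraser_a, rubber_stamp, ink_pad, ink_bottle_0, ink_bottle_1, glue_stick, gesso_jar from where it was at the start of the episode above 0.02 m).
It fails at once if one of the bystanders is tipped over (angle between any of eraser_a, rubber_stamp, ink_pad, ink_bottle_0, ink_bottle_1, glue_stick, gesso_jar's own z axis and vertical above 0.4 rad).
It also fails if it takes over 72 s, if anything falls off the work surface, if the arm or the gripper's body presses on something with over 40 N, if the wrist force passes 120 N, or if a joint passes its speed limit or range.

## Working session

There is one attempt and no reset: what is moved stays moved. The work goes in short steps, Python scripts to look and compute and a tool call to move; the robot and the scene stay as the last step left them, time stands still between calls to the robot, and variables do not carry over. Pictures are saved under pics/ and viewed, at most 10 in all, crops included, and the job is handed in when it is done.

Besides the shell and the picture viewer there is one more tool, called after "Emit:" as name(argument=value, ...), one argument or row to a line, values as JSON. jog_arm: Moves the arm, as the interface text tells. Its arguments: {"type":"object","properties":{"targets":{"type":"array","items":{"type":"object","properties":{"grip":{"type":"number"},"xyz":{"type":"array","items":{"type":"number"}},"yaw":{"type":"number"}}}},"force":{"type":"number"}},"required":["targets"]}

```bash
mkdir -p pics; ls
cat > h.py <<'E'
import numpy as np, cv2
from plant import *
def snap(cam,fn=None):
    im,d=capture(cam)
    if fn: cv2.imwrite('pics/'+fn,im)
    return im,d,camera_info(cam)
def back(ci,u,v,z):  # world point at depth z (mm)
    K,R,t=(np.array(ci[k],float) for k in 'KRt')
    c=np.stack([(u-K[0,2])/K[0,0]*z,(v-K[1,2])/K[1,1]*z,z*np.ones_like(u,float)],-1)
    return (c-t.ravel())@R
def plane(ci,u,v,h):  # world point on plane z=h
    K,R,t=(np.array(ci[k],float) for k in 'KRt')
    d=R.T@np.linalg.solve(K,[u,v,1]); o=-R.T@t.ravel()
    return o+d*(h-o[2])/d[2]
def proj(ci,X):
    K,R,t=(np.array(ci[k],float) for k in 'KRt')
    c=K@(R@np.array(X,float)+t.ravel()); return c[:2]/c[2]
E
python3 - <<'E'
from h import *
print(state(), hold_point_z)
a,_,ca=snap('scene','scene0.png'); b,d,cb=snap('top','top0.png')
print(ca,cb)
for n in ['nib_tin','tray','jig','clamp_lever','stop','rubber_stamp','ink_pad','eraser_a','gesso_jar','glue_stick','ink_bottle_0','ink_bottle_1','lever_grip']:
    for cam in ['top']:
        for r in spot_in(cam,n)[:3]:
            e=r['extent']; print(n,cam,round(r['confidence'],2),np.round(e),np.round(plane(cb,e[0],e[1],10)))
E
```

```text
pics
{'t': 0.0, 'q': array([1.11828863e+00, 1.04678119e-01, 9.64713766e-02, 1.56389850e+00,
       5.74130349e-06, 1.35312752e+00]), 'qvel': array([ 0.00025465,  0.00135798, -0.00111506,  0.00052833, -0.00102797,
       -0.0010685 ]), 'tau': array([ 4.56044127e-04, -5.56921291e+01,  5.03657377e+01,  1.62014959e-02,
       -2.53012849e-04, -9.55566975e-06]), 'tcp_pos': array([139.43504499, 583.23463931, 230.53588652]), 'tcp_rot': array([-2.17931445e-04,  1.17149789e-01,  9.93114041e-01, -6.17114724e-04]), 'ft_force': array([0.44363385, 0.67967369, 0.3551138 ]), 'moment': array([ 0.05951991,  0.00864665, -0.04331941]), 'grasp_force': 0.0, 'opening': 85.28733999999096} 18.700000000000003
{'K': array([[471.77963484,   0.        , 328.90555411],
       [  0.        , 471.77963484, 237.91008342],
       [  0.        ,   0.        ,   1.        ]]), 'R': array([[-0.50246868, -0.86454862,  0.00899535],
       [-0.6877429 ,  0.39336227, -0.61014411],
       [ 0.52396081, -0.31276479, -0.79223939]]), 't': array([ 84.59737588, 485.44169339, 745.99192982])} {'K': array([[433.31725794,   0.      
[... 1146 characters left out ...]
  37.  44.] [ 388. -528.   10.]
eraser_a top 0.59 [178. 248.  14.  28.] [519.  95.  10.]
gesso_jar top 0.84 [178. 160.  42.  41.] [723. 108.  10.]
gesso_jar top 0.67 [275. 256. 125.  66.] [ 503. -122.   10.]
glue_stick top 0.67 [207. 182.  16.  25.] [672.  38.  10.]
ink_bottle_0 top 0.79 [419. 193.  15.  20.] [ 649. -447.   10.]
ink_bottle_0 top 0.76 [161. 319.  23.  18.] [362. 121.  10.]
ink_bottle_0 top 0.42 [206. 179.  20.  23.] [679.  41.  10.]
ink_bottle_1 top 0.79 [419. 193.  15.  20.] [ 649. -447.   10.]
ink_bottle_1 top 0.76 [161. 319.  23.  18.] [362. 121.  10.]
ink_bottle_1 top 0.42 [206. 179.  20.  23.] [679.  41.  10.]
lever_grip top 0.48 [323. 242.  11.  34.] [ 536. -228.   10.]
```

Run:
```python
import cv2
a=cv2.imread('pics/top0.png'); 
c=cv2.resize(a[130:350,140:500],None,fx=2.2,fy=2.2,interpolation=cv2.INTER_CUBIC); cv2.imwrite('pics/top0c.png',c)
```

```text
(no output)
```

View pics/top0c.png

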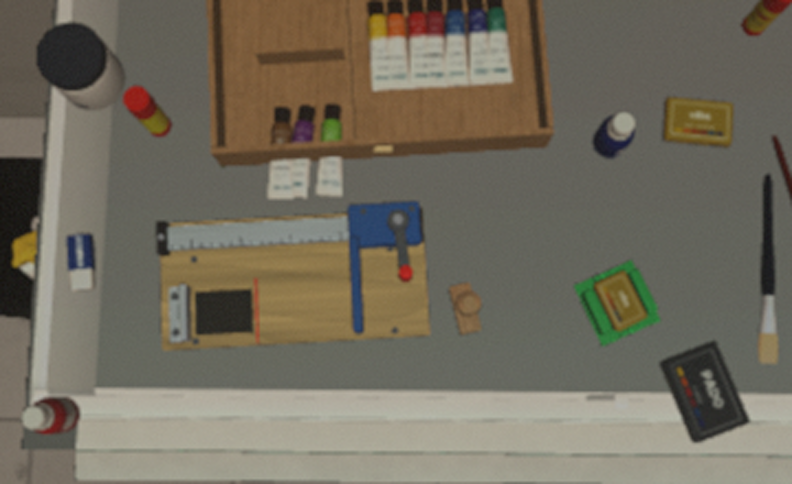

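View pics/scene0.png

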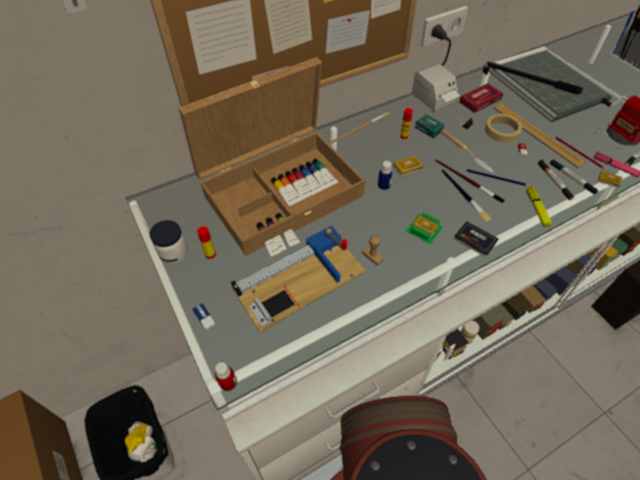

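The two look-alikes in top view are the gold tin lying free by the blue bottle (458,184), which is larger, and the gold tin in the green tray (423,268), which is the smaller one I want. The mustard-yellow boxes in the scene view at the right are out of reach. Blade at about (302,260), red line at about (257,270), lever grip at about (324,254).

Run:
```python
from h import *
import cv2
s=state(); ci=camera_info('wrist'); R,t=np.array(ci['R']),np.array(ci['t']).ravel()
print('K',np.array(ci['K'])[0],'cam pos',-R.T@t,'tcp',s['tcp_pos']); print(R)
cb=camera_info('top'); f=lambda x,y:(140+x/2.2,130+y/2.2)
for n,p,h in [('marktop',(257,279),8),('markbot',(258,343),8),('grip',(405,271),71),('pivot',(399,219),51),('bladeNear',(358,331),42),('bladeFar',(356,237),42),('tin',(621,302),17),('corner NL',(163,348),8),('cornerNR',(429,333),8)]:
    print(n,np.round(plane(cb,*f(*p),h)))
im=cv2.imread('pics/top0.png'); hsv=cv2.cvtColor(im,cv2.COLOR_BGR2HSV)
m=np.zeros((480,640),np.uint8); m[240:295,395:445]=(cv2.inRange(hsv,(45,100,40),(80,255,255))>0)[240:295,395:445]
r=cv2.minAreaRect(cv2.findNonZero(m)); print(r)
P=[plane(cb,*p,10) for p in cv2.boxPoints(r)]; print(np.round(P))
```

```text
K [405.58300448   0.         322.19501142] cam pos [ 74.37987344 598.58610291 373.29794215] tcp [139.5830042  583.55720728 231.32571926]
[[ 2.32234560e-01  9.72659490e-01  7.90450044e-04]
 [ 9.37092793e-01 -2.23960174e-01  2.67766574e-01]
 [ 2.60622728e-01 -6.14439273e-02 -9.63483491e-01]]
marktop [500. -82.   8.]
markbot [436. -85.   8.]
grip [ 501. -231.   71.]
pivot [ 555. -225.   51.]
bladeNear [ 446. -186.   42.]
bladeFar [ 539. -183.   42.]
tin [ 479. -448.   17.]
corner NL [430.  10.   8.]
cornerNR [ 447. -256.    8.]
((420.5547790527344, 267.0205383300781), (30.124853134155273, 30.124853134155273), 65.55604553222656)
[[ 497. -402.   10.]
 [ 526. -464.   10.]
 [ 465. -489.   10.]
 [ 436. -428.   10.]]
```

Run:
```python
import cv2
a=cv2.imread('pics/top0.png'); cv2.imwrite('pics/tin_crop.png',cv2.resize(a[155:335,390:500],None,fx=3.3,fy=3.3,interpolation=cv2.INTER_CUBIC))
```

```text
(no output)
```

View pics/tin_crop.png

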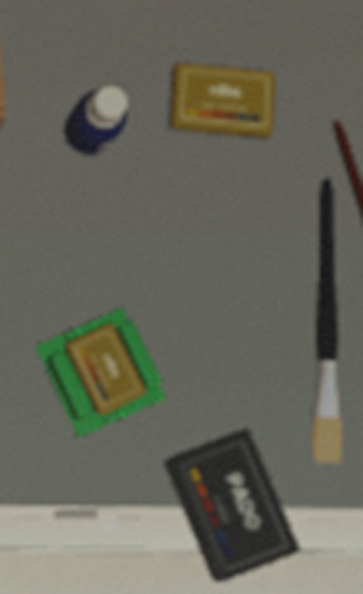

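The tin in the tray, centre about (108,368) in the crop, is clearly smaller than the one at (222,100), so it is the right one. Its long axis is at about 0.4 rad. Next I move the wrist camera over the jig.

Emit:
jog_arm(
  targets=[
    {"xyz": [0.05, -0.03, 0], "grip": 25},
    {"xyz": [0.09, -0.06, 0], "grip": 25},
    {"xyz": [0.13, -0.09, 0]},
    {"xyz": [0.17, -0.12, 0]},
    {"xyz": [0.2, -0.155, 0]},
    {"xyz": [0.23, -0.19, 0]},
    {"xyz": [0.26, -0.23, 0], "yaw": 0.1},
    {"xyz": [0.28, -0.275, 0], "yaw": 0.2},
    {"xyz": [0.29, -0.32, 0], "yaw": 0.29},
    {"xyz": [0.3, -0.37, 0], "yaw": 0.29},
    {"xyz": [0.31, -0.42, 0], "yaw": 0.29},
    {"xyz": [0.32, -0.47, 0], "yaw": 0.29},
    {"xyz": [0.33, -0.52, 0], "yaw": 0.29},
    {"xyz": [0.34, -0.57, 0], "yaw": 0.29},
    {"xyz": [0.35, -0.62, 0], "yaw": 0.29},
    {"xyz": [0.35, -0.67, -0.02], "yaw": 0.29},
    {"xyz": [0.35, -0.72, -0.03], "yaw": 0.29},
    {"xyz": [0.35, -0.72, -0.03], "yaw": 0.29},
    {"xyz": [0.35, -0.72, -0.03], "yaw": 0.29},
    {"xyz": [0.35, -0.72, -0.03], "yaw": 0.29},
  ],
)

```text
invalid input
```

Run:
```python
from h import *
s=state(); print(s['t'],s['tcp_pos'],s['tcp_rot'],s['opening'],s['q'])
im,d,c=snap('wrist','w1.png'); np.savez('w1.npz',im=im,d=d,**c)
```

```text
0.75 [139.5830042  583.55720728 231.32571926] [3.37015553e-06 1.17129391e-01 9.93116662e-01 3.70363849e-05] 85.41385475974543 [1.11829589e+00 1.04090779e-01 9.72811769e-02 1.56391456e+00
 1.79945534e-05 1.35309365e+00]
```

View pics/w1.png

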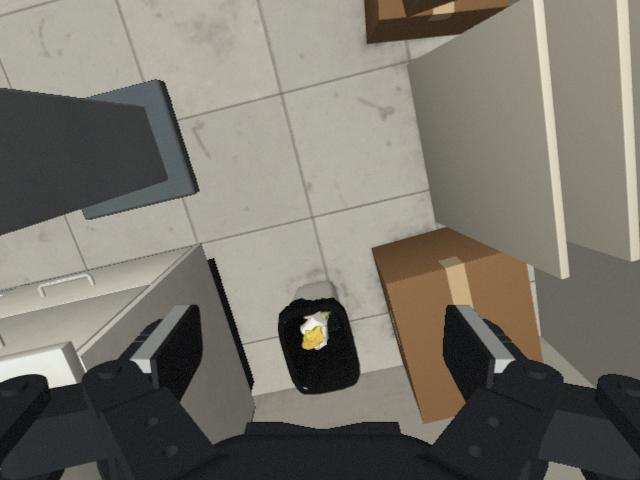

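The move was refused, so this shows only the floor and the bin at (318,345). I resend it with every field in each row.

Emit:
jog_arm(
  targets=[
    {"xyz": [0.05, -0.03, 0], "yaw": 0, "grip": 25},
    {"xyz": [0.09, -0.06, 0], "yaw": 0, "grip": 25},
    {"xyz": [0.13, -0.09, 0], "yaw": 0, "grip": 25},
    {"xyz": [0.17, -0.12, 0], "yaw": 0, "grip": 25},
    {"xyz": [0.2, -0.155, 0], "yaw": 0, "grip": 25},
    {"xyz": [0.23, -0.19, 0], "yaw": 0, "grip": 25},
    {"xyz": [0.26, -0.23, 0], "yaw": 0.1, "grip": 25},
    {"xyz": [0.28, -0.275, 0], "yaw": 0.2, "grip": 25},
    {"xyz": [0.29, -0.32, 0], "yaw": 0.29, "grip": 25},
    {"xyz": [0.3, -0.37, 0], "yaw": 0.29, "grip": 25},
    {"xyz": [0.31, -0.42, 0], "yaw": 0.29, "grip": 25},
    {"xyz": [0.32, -0.47, 0], "yaw": 0.29, "grip": 25},
    {"xyz": [0.33, -0.52, 0], "yaw": 0.29, "grip": 25},
    {"xyz": [0.34, -0.57, 0], "yaw": 0.29, "grip": 25},
    {"xyz": [0.35, -0.62, 0], "yaw": 0.29, "grip": 25},
    {"xyz": [0.35, -0.67, -0.02], "yaw": 0.29, "grip": 25},
    {"xyz": [0.35, -0.72, -0.03], "yaw": 0.29, "grip": 25},
    {"xyz": [0.35, -0.72, -0.03], "yaw": 0.29, "grip": 25},
    {"xyz": [0.35, -0.72, -0.03], "yaw": 0.29, "grip": 25},
    {"xyz": [0.35, -0.72, -0.03], "yaw": 0.29, "grip": 25},
  ],
)

```text
t: 2.8
tcp_pos: [489.6, -135.7, 201.7]
tcp_rot: [0.0, -0.028, 1.0, 0.0]
ft_force: [0.1, -0.4, -0.2]
opening: 21.3
grasp_force: 0.0
```

Run:
```python
from h import *
s=state(); print(s['t'],s['tcp_pos'],s['tcp_rot'],s['opening'],s['q'])
im,d,c=snap('wrist','w1.png'); np.savez('w1.npz',im=im,d=d,**c)
```

```text
2.8 [ 489.64329012 -135.72340191  201.70070096] [ 1.20776515e-04 -2.76118855e-02  9.99618692e-01  1.98014099e-04] 21.252998462384816 [-5.28600881e-01 -1.81596714e-01 -2.35374894e-01  1.51702210e+00
  4.63864830e-04 -5.83831674e-01]
```

View pics/w1.png

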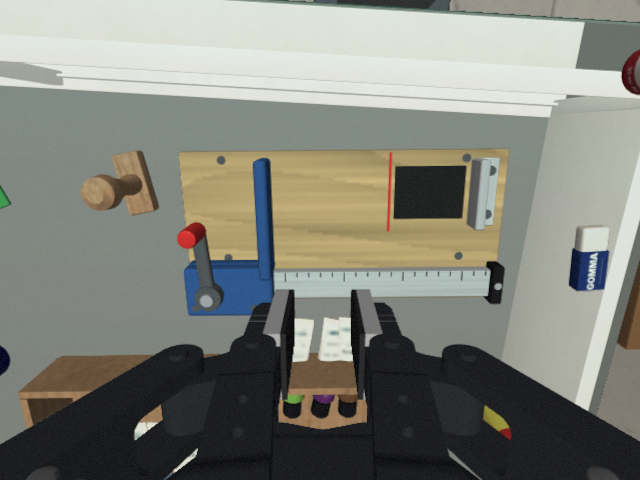

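Clear view of the jig: red line from (391,153) to (389,231), black pad about (430,192), fence about (484,193), blade about (263,218), red grip (192,235) and pivot (207,298).

Run:
```python
from h import *
z=np.load('w1.npz'); c={k:z[k] for k in 'KRt'}; im=z['im']; d=z['d']; hsv=cv2.cvtColor(im,cv2.COLOR_BGR2HSV)
def comp(m,box):
    x0,y0,x1,y1=box; k=np.zeros(m.shape,np.uint8); k[y0:y1,x0:x1]=m[y0:y1,x0:x1]; return k
red=cv2.inRange(hsv,(0,130,60),(8,255,255))|cv2.inRange(hsv,(172,130,60),(180,255,255))
L=comp(red,(375,145,405,240)); v,u=np.nonzero(L); 
W=np.array([plane(c,a,b,8) for a,b in zip(u,v)]); ctr=(W.min(0)+W.max(0))/2
p=np.polyfit(W[:,0],W[:,1],1); print('mark ctr',ctr,'x ext',W[:,0].min(),W[:,0].max(),'slope',p,'yaw',-np.arctan(p[0]))
pad=comp(cv2.inRange(im,(0,0,0),(45,45,45)),(392,160,468,224)); r=cv2.minAreaRect(cv2.findNonZero(pad))
B=np.array([plane(c,*q,10) for q in cv2.boxPoints(r)]); print('pad',B.mean(0).round(1),B.round(1).tolist())
g=comp(red,(170,215,215,255)); v,u=np.nonzero(g); zz=d[v,u]; W=back(c,u,v,zz); top=W[W[:,2]>68]; print('grip',(top.min(0)+top.max(0))/2,top.mean(0),np.ptp(top,0),len(top),W[:,2].max())
blue=comp(cv2.inRange(hsv,(100,120,30),(125,255,255)),(180,150,280,320)); v,u=np.nonzero(blue); W=back(c,u,v,d[v,u])
t=W[(abs(W[:,2]-42)<2)&(W[:,0]<525)]; print('blade top',t.min(0),t.max(0),np.polyfit(t[:,0],t[:,1],1),t[:,1].mean(),t[:,2].mean())
for b in [(190,280,225,312)]:
    y,x=np.mgrid[b[1]:b[3],b[0]:b[2]]; W=back(c,x.ravel(),y.ravel(),d[b[1]:b[3],b[0]:b[2]].ravel()); h=W[W[:,2]>49]; print('hub',(h.min(0)+h.max(0))/2,np.ptp(h,0),len(h))
print('counter z check', back(c,np.array([320]),np.array([120]),d[120,320:321]), 'bed',back(c,np.array([330]),np.array([200]),d[200,330:331]))
for n,e in [('marktop',(391,153)),('pivot',(207,297))]: print(n,plane(c,*e,51 if n=='pivot' else 8))
```

```text
mark ctr [471.09607067 -81.08892769   8.        ] x ext 438.1557548191465 504.0363865165181 slope [ 6.76797805e-02 -1.13050067e+02] yaw -0.06757672661928148
pad [468.4 -48.2  10. ] [[449.0, -79.7, 10.0], [445.7, -22.1, 10.0], [487.8, -15.7, 10.0], [491.1, -75.3, 10.0]]
grip [ 466.13158666 -188.64674674  205.92914963] [ 501.24440517 -228.6619418    74.76165993] [ 86.6828602   97.55955084 275.80552047] 283 343.83190987026893
blade top [ 447.97295035 -189.20963769   40.00386671] [ 524.99089935 -175.68554258   43.3498457 ] [ 6.71792470e-02 -2.14970153e+02] -182.3361801295126 41.358908691499536
hub [ 493.4799666  -184.77851961  196.44240634] [141.37962008  89.82309657 294.77900707] 162
counter z check [[ 416.46112559 -141.79160279   -0.55054796]] bed [[ 480.11229547 -129.85949264    8.08392134]]
marktop [438.94520956 -82.87365825   8.        ]
pivot [ 554.36890612 -222.11078767   51.        ]
```

Emit:
jog_arm(
  targets=[
    {"xyz": [0.003, -0.04, 0], "yaw": 0.03, "grip": 30},
    {"xyz": [0.007, -0.07, -0.02], "yaw": 0.07, "grip": 30},
    {"xyz": [0.011, -0.092, -0.05], "yaw": 0.07, "grip": 30},
    {"xyz": [0.011, -0.092, -0.08], "yaw": 0.07, "grip": 30},
    {"xyz": [0.011, -0.092, -0.105], "yaw": 0.07, "grip": 30},
    {"xyz": [0.011, -0.092, -0.105], "yaw": 0.07, "grip": 30},
    {"xyz": [0.011, -0.092, -0.105], "yaw": 0.07, "grip": 30},
  ],
)

```text
t: 3.55
tcp_pos: [501.1, -227.3, 97.3]
tcp_rot: [0.0, -0.063, 0.998, -0.0]
ft_force: [1.1, -0.5, 0.8]
opening: 26.0
grasp_force: 0.0
```

Run:
```python
from h import *
s=state(); print(s['t'],s['tcp_pos'],s['opening'])
im,d,c=snap('wrist','w2.png')
hsv=cv2.cvtColor(im,cv2.COLOR_BGR2HSV)
red=cv2.inRange(hsv,(0,130,60),(8,255,255))|cv2.inRange(hsv,(172,130,60),(180,255,255))
n,l,st,ce=cv2.connectedComponentsWithStats(red)
for i in range(1,n):
    if st[i,4]>60: print(st[i],ce[i],d[int(ce[i][1]),int(ce[i][0])],plane(c,*ce[i],71))
print('tcp px',proj(c,s['tcp_pos']))
t,dt=capture('top'); ct=camera_info('top')
y,x=np.mgrid[130:240,230:400]; W=back(ct,x.ravel(),y.ravel(),dt[130:240,230:400].ravel())
m=(W[:,2]>30)&(W[:,2]<150)&(W[:,0]>590)&(W[:,1]<-130)&(W[:,1]>-420); q=W[m]; print('box',q.min(0),np.percentile(q,98,axis=0),'front',np.percentile(q[:,0],1))
```

```text
3.55 [ 501.07650959 -227.31744747   97.33417734] 25.953053010883693
[562 171  30 110 427] [576.75175644 224.00702576] 236.82878 [ 460.3457055  -124.22467944   71.        ]
[ 299  256   30   44 1084] [314.35239852 277.86808118] 179.93394 [ 498.96099444 -232.52797964   71.        ]
tcp px [325.83676892 309.10177923]
box [ 642.86050337 -377.72260734   30.19776362] [ 782.570755   -339.56729761   60.94517156] front 643.0988619423964
```

View pics/w2.png

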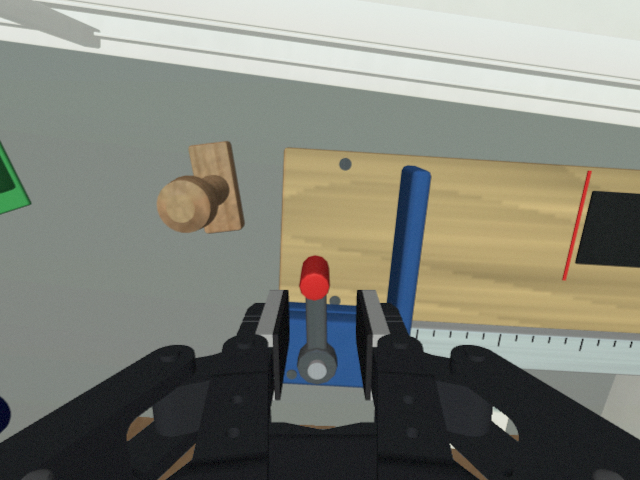

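The red grip top is at (315,285) and the hub at (317,365). The grip lies almost between the pads, slightly left of centre.

Run:
```python
from h import *
c=camera_info('wrist'); g=plane(c,315,286,71);p=plane(c,317,365,51); print(g,p,np.arctan2(p[1]-g[1],p[0]-g[0])-.0677, np.hypot(*(p-g)[:2]))
```

```text
[ 503.12257332 -232.18202616   71.        ] [ 555.60451797 -225.04633557   51.        ] 0.06743601579336216 52.964824119821586
```

Emit:
jog_arm(
  targets=[
    {"xyz": [0, -0.002, -0.02], "yaw": 0, "grip": 30},
    {"xyz": [0, -0.002, -0.046], "yaw": 0, "grip": 30},
    {"xyz": [0, -0.002, -0.046], "yaw": 0, "grip": 30},
    {"xyz": [0.0014, -0.009, -0.046], "yaw": 0.13, "grip": 30},
    {"xyz": [0.0035, -0.015, -0.046], "yaw": 0.255, "grip": 30},
    {"xyz": [0.0065, -0.0215, -0.046], "yaw": 0.38, "grip": 30},
    {"xyz": [0.01, -0.027, -0.046], "yaw": 0.505, "grip": 30},
    {"xyz": [0.0145, -0.0325, -0.046], "yaw": 0.63, "grip": 30},
    {"xyz": [0.0195, -0.037, -0.046], "yaw": 0.755, "grip": 30},
    {"xyz": [0.025, -0.041, -0.046], "yaw": 0.88, "grip": 30},
    {"xyz": [0.0315, -0.0445, -0.046], "yaw": 1.0, "grip": 30},
    {"xyz": [0.0375, -0.047, -0.046], "yaw": 1.13, "grip": 30},
    {"xyz": [0.0445, -0.0485, -0.046], "yaw": 1.255, "grip": 30},
    {"xyz": [0.051, -0.0495, -0.046], "yaw": 1.38, "grip": 30},
    {"xyz": [0.058, -0.0495, -0.046], "yaw": 1.51, "grip": 30},
    {"xyz": [0.058, -0.0495, -0.046], "yaw": 1.51, "grip": 30},
    {"xyz": [0.058, -0.0495, -0.046], "yaw": 1.51, "grip": 30},
  ],
)

```text
t: 5.35
tcp_pos: [559.2, -278.2, 51.9]
tcp_rot: [-0.0, 0.728, -0.685, 0.001]
ft_force: [-0.4, -0.2, 0.4]
opening: 25.8
grasp_force: 0.0
```

```bash
cat >> h.py <<'E'
def grip_pos(im,d,c,h=71):
    hsv=cv2.cvtColor(im,cv2.COLOR_BGR2HSV)
    red=cv2.inRange(hsv,(0,130,60),(8,255,255))|cv2.inRange(hsv,(172,130,60),(180,255,255))
    n,l,st,ce=cv2.connectedComponentsWithStats(red)
    return [(st[i].tolist(),ce[i].round(),plane(c,*ce[i],h-5).round(1)) for i in range(1,n) if st[i,4]>25]
E
python3 - <<'E'
from h import *
s=state(); print(s['t'],s['tcp_pos'],s['tcp_rot'],s['q'])
im,d,c=snap('wrist','w3.png')
for g in grip_pos(im,d,c): print(g)
im,d,c=snap('top')
for g in grip_pos(im,d,c): print('top',g)
E
```

```text
5.35 [ 559.21885483 -278.20958713   51.94956006] [-7.35127426e-05  7.28357606e-01 -6.85196736e-01  7.90444479e-04] [-6.70660721e-01  2.20674057e-01 -1.01753402e-01  1.24678121e+00
  1.35297946e-05 -2.30250522e+00]
([316, 289, 41, 65, 2086], array([335., 322.]), array([ 555.4, -282.4,   66. ]))
top ([0, 89, 430, 391, 62753], array([213., 315.]), array([371.1,  -4.5,  66. ]))
top ([587, 116, 53, 32, 1095], array([614., 131.]), array([ 778.3, -867.3,   66. ]))
top ([487, 120, 16, 16, 168], array([495., 127.]), array([ 785. , -604.6,   66. ]))
top ([196, 169, 15, 15, 158], array([203., 176.]), array([667.8,  32.1,  66. ]))
top ([493, 195, 20, 56, 97], array([503., 225.]), array([ 565.3, -610. ,   66. ]))
top ([594, 221, 13, 12, 74], array([600., 226.]), array([ 565.4, -816.2,   66. ]))
top ([207, 438, 60, 42, 968], array([237., 458.]), array([ 98.4, -64.6,  66. ]))
```

View pics/w3.png

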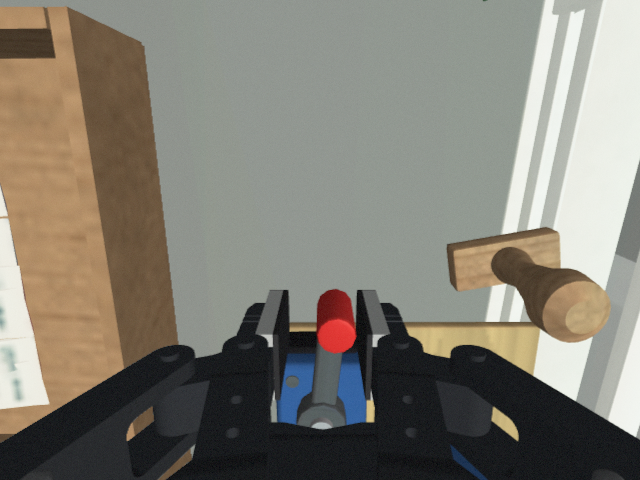

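The lever is open: grip at (335,320), lever pointing along -y. Next I pinch the blade.

Emit:
jog_arm(
  targets=[
    {"xyz": [0, 0, 0.03], "yaw": 0, "grip": 30},
    {"xyz": [0, 0, 0.06], "yaw": -0.1, "grip": 30},
    {"xyz": [-0.01, 0.01, 0.07], "yaw": -0.25, "grip": 40},
    {"xyz": [-0.02, 0.02, 0.07], "yaw": -0.4, "grip": 40},
    {"xyz": [-0.03, 0.03, 0.07], "yaw": -0.55, "grip": 40},
    {"xyz": [-0.04, 0.04, 0.07], "yaw": -0.7, "grip": 40},
    {"xyz": [-0.05, 0.05, 0.07], "yaw": -0.85, "grip": 40},
    {"xyz": [-0.06, 0.06, 0.07], "yaw": -1.0, "grip": 40},
    {"xyz": [-0.07, 0.07, 0.07], "yaw": -1.15, "grip": 40},
    {"xyz": [-0.08, 0.085, 0.06], "yaw": -1.3, "grip": 40},
    {"xyz": [-0.088, 0.0966, 0.05], "yaw": -1.45, "grip": 40},
    {"xyz": [-0.088, 0.0966, 0.03], "yaw": -1.57, "grip": 40},
    {"xyz": [-0.088, 0.0966, 0], "yaw": -1.57, "grip": 40},
    {"xyz": [-0.088, 0.0966, -0.028], "yaw": -1.57, "grip": 40},
    {"xyz": [-0.088, 0.0966, -0.028], "yaw": -1.57, "grip": 40},
    {"xyz": [-0.088, 0.0966, -0.028], "yaw": -1.57, "grip": 0},
    {"xyz": [-0.088, 0.0966, -0.028], "yaw": -1.57, "grip": 0},
    {"xyz": [-0.088, 0.0966, -0.028], "yaw": -1.57, "grip": 0},
    {"xyz": [-0.088, 0.0966, -0.028], "yaw": -1.57, "grip": 0},
  ],
  force=30,
)

```text
t: 7.35
tcp_pos: [471.3, -182.2, 24.2]
tcp_rot: [0.001, -0.032, 0.999, -0.001]
ft_force: [-3.9, -0.6, 7.3]
opening: 9.0
grasp_force: 35.2
```

Run:
```python
from h import *
s=state(); print(s['t'],s['tcp_pos'],s['tcp_rot'],s['opening'],s['grasp_force'],s['ft_force'])
im,d,c=snap('wrist','w4.png')
hsv=cv2.cvtColor(im,cv2.COLOR_BGR2HSV)
for g in grip_pos(im,d,c): print(g)
L=cv2.inRange(hsv,(0,130,60),(8,255,255))|cv2.inRange(hsv,(172,130,60),(180,255,255)); L[:,:340]=0
n,l,st,ce=cv2.connectedComponentsWithStats(L); i=1+st[1:,4].argmax(); v,u=np.nonzero(l==i); W=np.array([plane(c,a,b,8) for a,b in zip(u,v)]); print(st[i],W.min(0),W.max(0),np.polyfit(W[:,0],W[:,1],1))
```

```text
7.35 [ 471.28904461 -182.18972411   24.15795473] [ 6.82345538e-04 -3.23696520e-02  9.99475367e-01 -8.55030124e-04] 8.999179218037417 35.164053440093994 [-3.85764759 -0.56037126  7.27005751]
([547, 232, 30, 145, 789], array([561., 302.]), array([ 444.8, -120.5,   66. ]))
[547 232  30 145 789] [437.76623478 -85.00830861   8.        ] [503.86939164 -78.67125696   8.        ] [ 6.53920214e-02 -1.12614259e+02]
```

Emit:
jog_arm(
  targets=[
    {"xyz": [-0.0007, 0.01, 0], "yaw": 0, "grip": 0},
    {"xyz": [-0.0014, 0.02, 0], "yaw": 0, "grip": 0},
    {"xyz": [-0.002, 0.03, 0], "yaw": 0, "grip": 0},
    {"xyz": [-0.0027, 0.04, 0], "yaw": 0, "grip": 0},
    {"xyz": [-0.0034, 0.05, 0], "yaw": 0, "grip": 0},
    {"xyz": [-0.004, 0.06, 0], "yaw": 0, "grip": 0},
    {"xyz": [-0.0047, 0.07, 0], "yaw": 0, "grip": 0},
    {"xyz": [-0.0054, 0.08, 0], "yaw": 0, "grip": 0},
    {"xyz": [-0.006, 0.088, 0], "yaw": 0, "grip": 0},
    {"xyz": [-0.0063, 0.093, 0], "yaw": 0, "grip": 0},
    {"xyz": [-0.0065, 0.0955, 0], "yaw": 0, "grip": 0},
    {"xyz": [-0.0065, 0.0955, 0], "yaw": 0, "grip": 0},
    {"xyz": [-0.0065, 0.0955, 0], "yaw": 0, "grip": 0},
    {"xyz": [-0.0065, 0.0955, 0], "yaw": 0, "grip": 0},
  ],
)

```text
t: 8.8
tcp_pos: [465.1, -86.5, 24.2]
tcp_rot: [0.001, -0.032, 0.999, -0.001]
ft_force: [-2.6, -2.0, 6.8]
opening: 9.0
grasp_force: 35.2
```

Run:
```python
from h import *
s=state(); print(s['t'],s['tcp_pos'],s['tcp_rot'],s['opening'],s['grasp_force'],s['ft_force'])
im,d,c=snap('wrist','w5.png')
```

```text
8.8 [465.09785712 -86.54866303  24.15895474] [ 1.01307990e-03 -3.24518284e-02  9.99472480e-01 -7.83641043e-04] 8.984075100866344 35.189074873924255 [-2.56462641 -2.03749492  6.80641842]
```

View pics/w5.png

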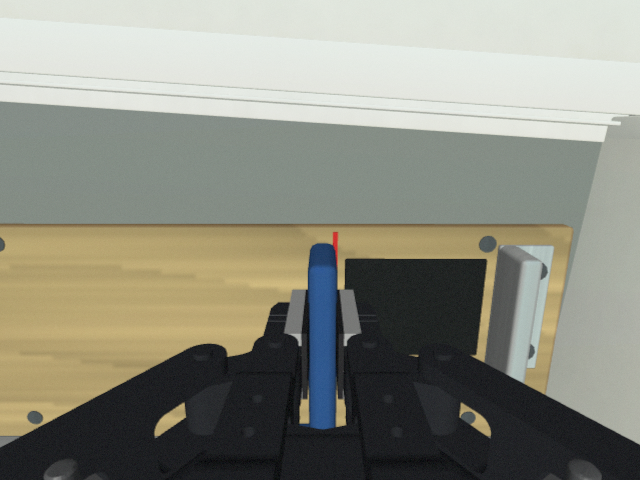

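The blade runs over (322,330) with the red line just at its right edge (335,240). I measure the residual gap.

Run:
```python
from h import *
im=cv2.imread('pics/w5.png'); c=camera_info('wrist'); hsv=cv2.cvtColor(im,cv2.COLOR_BGR2HSV)
yj=np.array([-.0676,.9977])
J=lambda p:(p[:2]-[471,-81.3])@yj
red=cv2.inRange(hsv,(0,130,60),(8,255,255))|cv2.inRange(hsv,(172,130,60),(180,255,255)); red[:,:325]=0;red[280:]=0
v,u=np.nonzero(red); print('red cols by row',{int(r):(int(u[v==r].min()),int(u[v==r].max())) for r in sorted(set(v))[::6]})
for r in (234,238): k=u[v==r]; print('red',[J(plane(c,a,r,8)) for a in (k.min()-.5,k.max()+.5)])
bl=cv2.inRange(hsv,(100,100,20),(125,255,255))
for r in (258,270,280): k=np.nonzero(bl[r,295:350])[0]+295; print('blade top',r,k.min(),k.max(),[J(plane(c,a,r,42)) for a in (k.min()-.5,k.max()+.5)])
b=im.max(2)<45
for r in (290,300,310): k=np.nonzero(b[r,340:490])[0]+340; print('pad',k.min(),k.max(),[J(plane(c,a,r,10)) for a in (k.min()-.5,k.max()+.5)])
print('centre by tcp',J(state()['tcp_pos']))
```

```text
red cols by row {232: (333, 337), 238: (333, 337), 244: (333, 337), 250: (335, 337), 256: (336, 337), 262: (336, 337)}
red [np.float64(-1.3171704374358262), np.float64(0.6952383030613315)]
red [np.float64(-1.3096599586611357), np.float64(0.7082982249617175)]
blade top 258 310 334 [np.float64(-9.5044273032187), np.float64(-1.4747758659051518)]
blade top 270 308 336 [np.float64(-10.196395078231417), np.float64(-0.8031989893304186)]
blade top 280 308 336 [np.float64(-10.238330194935418), np.float64(-0.7784413561222929)]
pad 354 482 [np.float64(7.420225697102441), np.float64(60.710985007051704)]
pad 356 481 [np.float64(8.335327729288894), np.float64(60.76131078058239)]
pad 340 479 [np.float64(1.716964827711005), np.float64(60.39341703797566)]
centre by tcp -4.848700513622587
```

Emit:
jog_arm(
  targets=[
    {"xyz": [0, 0, 0], "yaw": 0, "grip": 30},
    {"xyz": [0, 0, 0], "yaw": 0, "grip": 30},
    {"xyz": [0, 0, 0.04], "yaw": 0, "grip": 30},
    {"xyz": [0, 0, 0.08], "yaw": 0, "grip": 30},
    {"xyz": [0.01, -0.01, 0.093], "yaw": 0.15, "grip": 30},
    {"xyz": [0.02, -0.02, 0.093], "yaw": 0.3, "grip": 30},
    {"xyz": [0.03, -0.03, 0.093], "yaw": 0.45, "grip": 30},
    {"xyz": [0.04, -0.04, 0.093], "yaw": 0.6, "grip": 30},
    {"xyz": [0.05, -0.05, 0.093], "yaw": 0.75, "grip": 30},
    {"xyz": [0.06, -0.06, 0.093], "yaw": 0.9, "grip": 30},
    {"xyz": [0.07, -0.07, 0.093], "yaw": 1.05, "grip": 30},
    {"xyz": [0.08, -0.08, 0.093], "yaw": 1.2, "grip": 30},
    {"xyz": [0.083, -0.09, 0.093], "yaw": 1.35, "grip": 30},
    {"xyz": [0.083, -0.095, 0.093], "yaw": 1.49, "grip": 30},
    {"xyz": [0.083, -0.095, 0.093], "yaw": 1.49, "grip": 30},
    {"xyz": [0.083, -0.095, 0.093], "yaw": 1.49, "grip": 30},
  ],
)

```text
t: 10.45
tcp_pos: [547.1, -180.6, 115.3]
tcp_rot: [0.0, -0.7, 0.714, 0.0]
ft_force: [-0.3, -0.1, 0.5]
opening: 25.8
grasp_force: 0.0
```

Run:
```python
from h import *
s=state(); print(s['t'],s['tcp_pos'],s['tcp_rot'],s['opening'])
im,d,c=snap('wrist','w6.png')
hsv=cv2.cvtColor(im,cv2.COLOR_BGR2HSV)
red=cv2.inRange(hsv,(0,130,60),(8,255,255))|cv2.inRange(hsv,(172,130,60),(180,255,255))
n,l,st,ce=cv2.connectedComponentsWithStats(red)
for i in range(1,n):
    if st[i,4]>100:
        x,y,w,h,_=st[i]; print(st[i],'top ctr',plane(c,x+w/2,y+h-w/2,71),'tcp px',proj(c,s['tcp_pos']))
```

```text
10.45 [ 547.06161144 -180.63496627  115.30567788] [ 7.67900432e-05 -7.00018864e-01  7.14124331e-01  1.53550195e-04] 25.807286071425466
[307 244  27  40 874] top ctr [ 548.54078359 -182.34424021   71.        ] tcp px [323.96021779 313.78576936]
```

Emit:
jog_arm(
  targets=[
    {"xyz": [0.001, 0, -0.03], "yaw": 0, "grip": 30},
    {"xyz": [0.001, 0, -0.065], "yaw": 0, "grip": 30},
    {"xyz": [0.001, 0, -0.065], "yaw": 0, "grip": 30},
    {"xyz": [-0.007, 0.0005, -0.065], "yaw": -0.13, "grip": 30},
    {"xyz": [-0.0137, 0.002, -0.065], "yaw": -0.26, "grip": 30},
    {"xyz": [-0.0205, 0.0044, -0.065], "yaw": -0.39, "grip": 30},
    {"xyz": [-0.0268, 0.0076, -0.065], "yaw": -0.52, "grip": 30},
    {"xyz": [-0.0328, 0.0116, -0.065], "yaw": -0.65, "grip": 30},
    {"xyz": [-0.0381, 0.0163, -0.065], "yaw": -0.78, "grip": 30},
    {"xyz": [-0.0428, 0.0217, -0.065], "yaw": -0.91, "grip": 30},
    {"xyz": [-0.0467, 0.0277, -0.065], "yaw": -1.04, "grip": 30},
    {"xyz": [-0.05, 0.0341, -0.065], "yaw": -1.17, "grip": 30},
    {"xyz": [-0.0522, 0.0409, -0.065], "yaw": -1.3, "grip": 30},
    {"xyz": [-0.0535, 0.0479, -0.065], "yaw": -1.43, "grip": 30},
    {"xyz": [-0.054, 0.055, -0.065], "yaw": -1.56, "grip": 30},
    {"xyz": [-0.054, 0.055, -0.065], "yaw": -1.56, "grip": 30},
    {"xyz": [-0.054, 0.055, -0.065], "yaw": -1.56, "grip": 30},
  ],
)

```text
t: 12.2
tcp_pos: [493.6, -126.0, 51.6]
tcp_rot: [0.001, 0.001, 1.0, -0.0]
ft_force: [0.5, 0.7, 0.1]
opening: 25.7
grasp_force: 0.0
```

Run:
```python
from h import *
s=state(); print(s['t'],s['tcp_pos'],s['tcp_rot'],s['opening'],s['ft_force'],s['moment'])
im,d,c=snap('wrist','w7.png')
hsv=cv2.cvtColor(im,cv2.COLOR_BGR2HSV)
red=cv2.inRange(hsv,(0,130,60),(8,255,255))|cv2.inRange(hsv,(172,130,60),(180,255,255))
n,l,st,ce=cv2.connectedComponentsWithStats(red)
for i in range(1,n):
    if st[i,4]>100:
        x,y,w,h,_=st[i]; print(st[i],'top ctr',plane(c,x+w/2,y+h-w/2,71),'tcp px',proj(c,s['tcp_pos']))
```

```text
12.2 [ 493.61313832 -125.96637599   51.5758446 ] [ 6.11908855e-04  7.08409196e-04  9.99999530e-01 -2.53772712e-04] 25.729099116326058 [0.53064649 0.68107627 0.06415095] [-0.04316228  0.00545087  0.04173619]
[ 287  293   40   65 2097] top ctr [ 493.96552233 -131.75364255   71.        ] tcp px [324.01265491 311.72233207]
```

View pics/w7.png

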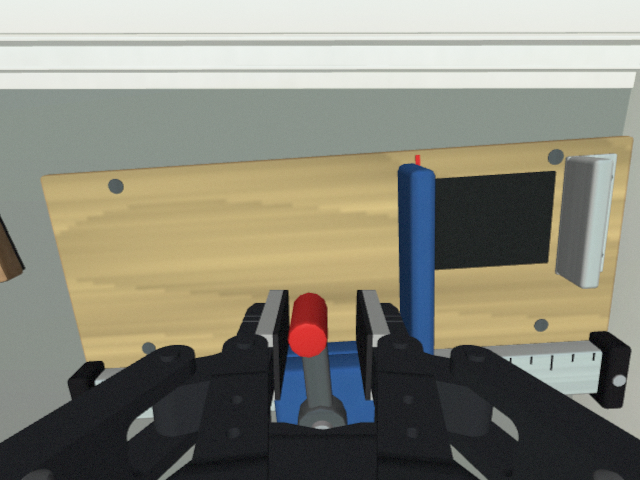

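The lever is nearly clamped: grip (309,330), hub (322,415), blade still on the line at (418,160). I nudge it a little more, then rise.

Emit:
jog_arm(
  targets=[
    {"xyz": [0, 0.0015, 0], "yaw": 0, "grip": 30},
    {"xyz": [0, 0.003, 0], "yaw": 0, "grip": 30},
    {"xyz": [0, 0.003, 0], "yaw": 0, "grip": 30},
  ],
)

```text
t: 12.55
tcp_pos: [493.2, -123.6, 50.6]
tcp_rot: [-0.0, 0.002, 1.0, -0.001]
ft_force: [-0.3, -4.1, 1.6]
opening: 25.5
grasp_force: 2.3
```

Run:
```python
from h import *
s=state(); print(s['t'],s['tcp_pos'],s['ft_force'])
im,d,c=snap('wrist')
hsv=cv2.cvtColor(im,cv2.COLOR_BGR2HSV)
red=cv2.inRange(hsv,(0,130,60),(8,255,255))|cv2.inRange(hsv,(172,130,60),(180,255,255))
n,l,st,ce=cv2.connectedComponentsWithStats(red)
for i in range(1,n):
    if st[i,4]>100:
        x,y,w,h,_=st[i]; print(st[i],'top ctr',plane(c,x+w/2,y+h-w/2,71))
```

```text
12.55 [ 493.1625786  -123.62343173   50.64035851] [-0.28757009 -4.08411467  1.61880701]
[ 285  294   40   66 2147] top ctr [ 494.09463963 -129.94021292   71.        ]
```

Emit:
jog_arm(
  targets=[
    {"xyz": [0, -0.004, 0], "yaw": 0, "grip": 30},
    {"xyz": [0, -0.004, 0.04], "yaw": 0, "grip": 30},
    {"xyz": [0, -0.004, 0.085], "yaw": 0, "grip": 30},
    {"xyz": [0, -0.02, 0.12], "yaw": -0.1, "grip": 50},
    {"xyz": [0, -0.05, 0.12], "yaw": -0.23, "grip": 75},
    {"xyz": [0, -0.09, 0.12], "yaw": -0.36, "grip": 75},
    {"xyz": [-0.003, -0.13, 0.12], "yaw": -0.5, "grip": 75},
    {"xyz": [-0.006, -0.17, 0.12], "yaw": -0.64, "grip": 75},
    {"xyz": [-0.008, -0.21, 0.12], "yaw": -0.78, "grip": 75},
    {"xyz": [-0.01, -0.25, 0.12], "yaw": -0.9, "grip": 75},
    {"xyz": [-0.012, -0.29, 0.12], "yaw": -1.03, "grip": 75},
    {"xyz": [-0.012, -0.321, 0.12], "yaw": -1.166, "grip": 75},
    {"xyz": [-0.012, -0.321, 0.12], "yaw": -1.166, "grip": 75},
    {"xyz": [-0.012, -0.321, 0.12], "yaw": -1.166, "grip": 75},
    {"xyz": [-0.012, -0.321, 0.12], "yaw": -1.166, "grip": 75},
  ],
)

```text
t: 14.1
tcp_pos: [481.2, -442.9, 170.1]
tcp_rot: [-0.0, 0.552, 0.834, 0.0]
ft_force: [0.8, 0.5, 0.3]
opening: 64.2
grasp_force: 0.0
```

```bash
cat >> h.py <<'E'
def gold(im,c,h,frac=0.02):
    hsv=cv2.cvtColor(im,cv2.COLOR_BGR2HSV); m=cv2.inRange(hsv,(18,60,60),(32,255,255))
    m=cv2.morphologyEx(m,cv2.MORPH_CLOSE,np.ones((9,9))); m=cv2.morphologyEx(m,cv2.MORPH_OPEN,np.ones((3,3)))
    n,l,st,ce=cv2.connectedComponentsWithStats(m)
    for i in range(1,n):
        if st[i,4]<800: continue
        r=cv2.minAreaRect(cv2.findNonZero((l==i).astype(np.uint8))); P=np.array([plane(c,*p,h) for p in cv2.boxPoints(r)])[:,:2]
        a,b=P[1]-P[0],P[2]-P[1]; 
        if np.hypot(*a)<np.hypot(*b): a,b=b,a
        print('gold px',np.round(r[0]),'ctr',P.mean(0).round(1),'size',np.hypot(*a).round(1),np.hypot(*b).round(1),'axis',(np.arctan2(a[1],a[0])%np.pi).round(3))
E
python3 - <<'E'
from h import *
s=state(); print(s['t'],s['tcp_pos'],s['tcp_rot'],s['opening'])
im,d,c=snap('wrist','w8.png'); gold(im,c,17); print('tcp px',proj(c,s['tcp_pos']))
hsv=cv2.cvtColor(im,cv2.COLOR_BGR2HSV); m=cv2.inRange(hsv,(45,100,40),(80,255,255)); r=cv2.minAreaRect(cv2.findNonZero(m)); print(r,plane(c,*r[0],10))
for r in spot_in('wrist','nib_tin'): print(r['confidence'],r['extent'])
E
```

```text
14.1 [ 481.23494257 -442.86490107  170.13905529] [-2.70043963e-04  5.51669035e-01  8.34062950e-01  4.43920667e-04] 64.18930053006437
gold px [393.  16.] ctr [ 470.2 -297.3] size 40.2 17.7 axis 0.251
gold px [321. 226.] ctr [ 482.5 -446.4] size 51.4 35.7 axis 0.441
tcp px [320.59169467 310.49031046]
((319.5, 223.0), (86.0, 87.0), 90.0) [ 480.99158557 -445.57949113   10.        ]
0.91 [323.5, 226.9, 69.4, 52.5]
```

View pics/w8.png

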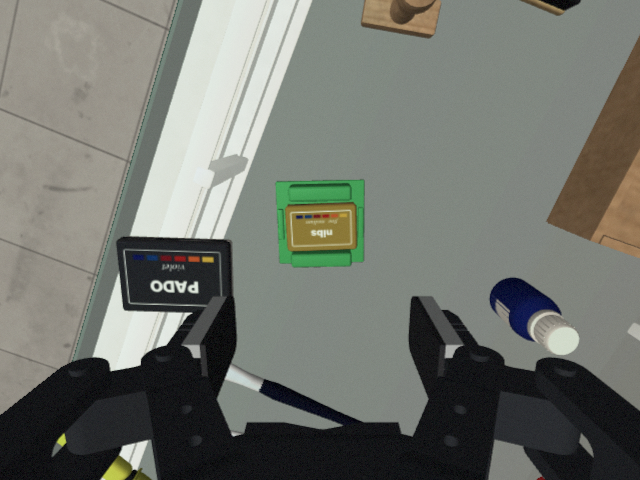

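The "nibs" tin sits in the green tray at (322,227), square with the gripper. Ink pad at (175,272) and blue bottle at (535,315) are clear of the fingers.

Emit:
jog_arm(
  targets=[
    {"xyz": [0.001, 0, -0.04], "yaw": 0, "grip": 75},
    {"xyz": [0.001, 0, -0.08], "yaw": 0, "grip": 75},
    {"xyz": [0.001, 0, -0.12], "yaw": 0, "grip": 75},
    {"xyz": [0.001, 0, -0.145], "yaw": 0, "grip": 75},
    {"xyz": [0.001, 0, -0.155], "yaw": 0, "grip": 75},
    {"xyz": [0.001, 0, -0.162], "yaw": 0, "grip": 75},
    {"xyz": [0.001, 0, -0.167], "yaw": 0, "grip": 75},
    {"xyz": [0.001, 0, -0.167], "yaw": 0, "grip": 75},
    {"xyz": [0.001, 0, -0.167], "yaw": 0, "grip": 75},
  ],
)

```text
t: 15.1
tcp_pos: [482.6, -444.5, 4.7]
tcp_rot: [0.001, 0.553, 0.834, -0.0]
ft_force: [-0.1, 0.3, -0.8]
opening: 63.9
grasp_force: 0.0
```

Run:
```python
from h import *
s=state(); print(s['t'],s['tcp_pos'],s['tcp_rot'],s['opening'],s['ft_force'])
im,d,c=snap('wrist','w9.png')
```

```text
15.1 [ 482.62939076 -444.5413927     4.70092854] [ 9.02938794e-04  5.52506519e-01  8.33508035e-01 -2.94625756e-04] 63.8643218971071 [-0.14175507  0.27601529 -0.75800168]
```

View pics/w9.png

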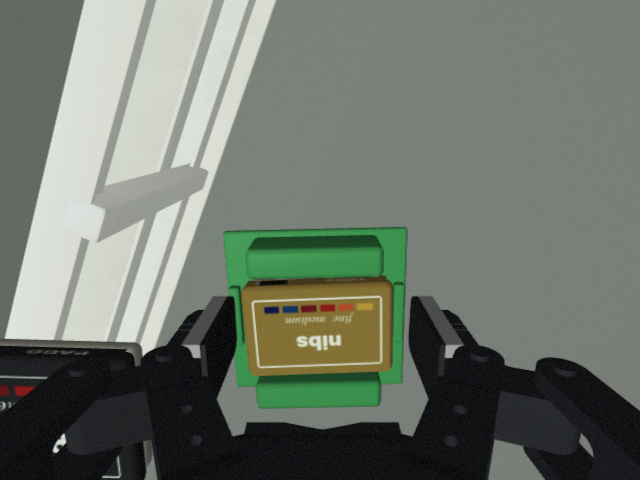

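The tin lies between the pads, cols 247 to 392. I have now viewed 11 pictures against the limit of 10 and will view no more; from here I go by numbers only. I close and lift.

Emit:
jog_arm(
  targets=[
    {"xyz": [0, 0, 0], "yaw": 0, "grip": 30},
    {"xyz": [0, 0, 0], "yaw": 0, "grip": 30},
    {"xyz": [0, 0, 0], "yaw": 0, "grip": 30},
    {"xyz": [0, 0, 0], "yaw": 0, "grip": 30},
    {"xyz": [0, 0, 0.01], "yaw": 0, "grip": 30},
    {"xyz": [0, 0, 0.025], "yaw": 0, "grip": 30},
    {"xyz": [0, 0, 0.05], "yaw": 0, "grip": 30},
    {"xyz": [0, 0, 0.07], "yaw": 0, "grip": 30},
    {"xyz": [0, 0, 0.07], "yaw": 0, "grip": 30},
  ],
  force=30,
)

```text
t: 16.05
tcp_pos: [483.5, -445.8, 78.1]
tcp_rot: [0.003, 0.553, 0.834, -0.001]
ft_force: [0.2, -0.4, 0.1]
opening: 52.8
grasp_force: 31.5
```

Run:
```python
from h import *
s=state(); print(s['t'],s['tcp_pos'],s['opening'],s['grasp_force'],s['ft_force'])
im,d,c=snap('wrist','w10.png')
hsv=cv2.cvtColor(im,cv2.COLOR_BGR2HSV); m=cv2.inRange(hsv,(18,60,60),(32,255,255)); m[:,:230]=0;m[:,410:]=0
v,u=np.nonzero(m); print(u.min(),u.max(),v.min(),v.max(),len(u)); W=back(c,u,v,d[v,u]); k=(W[:,2]>20)
A=np.c_[W[k,:2]-s['tcp_pos'][:2],np.ones(k.sum())]; q=np.linalg.lstsq(A,W[k,2],rcond=None)[0]; print('lid z median',np.median(W[k,2]),'plane',q,'ctr',np.median(W[k],0),k.sum())
```

```text
16.05 [ 483.54395872 -445.78969553   78.13699952] 52.84172805919973 31.514459252357483 [ 0.20539002 -0.43353122  0.06558853]
246 397 279 375 12272
lid z median 88.16475895186397 plane [-8.78420675e-02  1.94385597e-01  8.83055736e+01] ctr [ 483.84544572 -445.39864325   88.16475895] 12248
```

Emit:
jog_arm(
  targets=[
    {"xyz": [0.005, 0.006, 0], "yaw": 0.12, "grip": 30},
    {"xyz": [0.015, 0.017, 0], "yaw": 0.26, "grip": 30},
    {"xyz": [0.025, 0.028, 0], "yaw": 0.4, "grip": 30},
    {"xyz": [0.035, 0.039, 0], "yaw": 0.54, "grip": 30},
    {"xyz": [0.045, 0.05, 0], "yaw": 0.68, "grip": 30},
    {"xyz": [0.055, 0.061, 0], "yaw": 0.82, "grip": 30},
    {"xyz": [0.065, 0.072, 0], "yaw": 0.96, "grip": 30},
    {"xyz": [0.073, 0.081, 0], "yaw": 1.1, "grip": 30},
    {"xyz": [0.073, 0.081, -0.02], "yaw": 1.238, "grip": 30},
    {"xyz": [0.073, 0.081, -0.04], "yaw": 1.238, "grip": 30},
    {"xyz": [0.073, 0.081, -0.052], "yaw": 1.238, "grip": 30},
    {"xyz": [0.073, 0.081, -0.058], "yaw": 1.238, "grip": 30},
    {"xyz": [0.073, 0.081, -0.061], "yaw": 1.238, "grip": 30},
    {"xyz": [0.073, 0.081, -0.064], "yaw": 1.238, "grip": 30},
    {"xyz": [0.073, 0.081, -0.066], "yaw": 1.238, "grip": 30},
    {"xyz": [0.073, 0.081, -0.068], "yaw": 1.238, "grip": 30},
    {"xyz": [0.073, 0.081, -0.068], "yaw": 1.238, "grip": 30},
    {"xyz": [0.073, 0.081, -0.068], "yaw": 1.238, "grip": 30},
  ],
)

```text
t: 17.9
tcp_pos: [555.2, -362.9, 5.6]
tcp_rot: [0.0, -0.034, 0.999, -0.0]
ft_force: [0.1, -0.5, -0.5]
opening: 52.5
grasp_force: 31.5
```

Emit:
jog_arm(
  targets=[
    {"xyz": [0, 0, 0], "yaw": 0, "grip": 66},
    {"xyz": [0, 0, 0], "yaw": 0, "grip": 70},
    {"xyz": [0, 0, 0], "yaw": 0, "grip": 75},
    {"xyz": [0, 0, 0], "yaw": 0, "grip": 75},
    {"xyz": [0, 0, 0.03], "yaw": 0, "grip": 75},
    {"xyz": [0, 0, 0.07], "yaw": 0, "grip": 75},
    {"xyz": [0, 0, 0.1], "yaw": -0.1, "grip": 60},
    {"xyz": [0, 0, 0.12], "yaw": -0.25, "grip": 60},
    {"xyz": [0, 0, 0.12], "yaw": -0.4, "grip": 60},
    {"xyz": [0, 0, 0.12], "yaw": -0.55, "grip": 60},
    {"xyz": [0, 0, 0.12], "yaw": -0.7, "grip": 60},
    {"xyz": [0, 0, 0.12], "yaw": -0.85, "grip": 60},
    {"xyz": [0, 0, 0.12], "yaw": -1.0, "grip": 60},
    {"xyz": [0, 0, 0.12], "yaw": -1.15, "grip": 60},
    {"xyz": [0, 0, 0.12], "yaw": -1.3, "grip": 60},
    {"xyz": [0, 0, 0.12], "yaw": -1.45, "grip": 60},
    {"xyz": [0, 0, 0.12], "yaw": -1.57, "grip": 60},
    {"xyz": [0, 0, 0.12], "yaw": -1.57, "grip": 60},
    {"xyz": [0, 0, 0.12], "yaw": -1.57, "grip": 60},
  ],
)

```text
t: 19.8
tcp_pos: [555.1, -362.8, 125.3]
tcp_rot: [0.0, 0.681, 0.732, 0.0]
ft_force: [0.1, 0.1, 0.5]
opening: 51.3
grasp_force: 0.0
```

```bash
cat >> h.py <<'E'
def lid(im,d,c,zlo,zhi,near,rad=60):
    hsv=cv2.cvtColor(im,cv2.COLOR_BGR2HSV); m=cv2.inRange(hsv,(15,60,50),(34,255,255))
    v,u=np.nonzero(m); W=back(c,u,v,d[v,u]); k=(W[:,2]>zlo)&(W[:,2]<zhi)&(np.hypot(*(W[:,:2]-near).T)<rad)
    mm=np.zeros(m.shape,np.uint8); mm[v[k],u[k]]=255; mm=cv2.morphologyEx(mm,cv2.MORPH_CLOSE,np.ones((9,9)));mm=cv2.morphologyEx(mm,cv2.MORPH_OPEN,np.ones((3,3)))
    W=W[k]; q=np.linalg.lstsq(np.c_[W[:,:2]-near,np.ones(len(W))],W[:,2],rcond=None)[0]
    y,x=np.nonzero(mm); P=np.array([plane(c,a,b,np.median(W[:,2])) for a,b in zip(x,y)])[:,:2].astype(np.float32)
    r=cv2.minAreaRect(P); B=cv2.boxPoints(r); a,b=B[1]-B[0],B[2]-B[1]
    if np.hypot(*a)<np.hypot(*b): a,b=b,a
    print('lid',np.round(r[0],1),'size',np.hypot(*a).round(1),np.hypot(*b).round(1),'axis',(np.arctan2(a[1],a[0])%np.pi).round(3),'z',np.median(W[:,2]).round(1),'grad',q[:2].round(3))
E
python3 - <<'E'
from h import *
s=state(); print(s['t'],s['tcp_pos'],s['tcp_rot'],s['opening'])
im,d,c=snap('wrist','w11.png'); lid(im,d,c,8,30,s['tcp_pos'][:2]); gold(im,c,14)
print(spot_in('wrist','nib_tin')[:2])
E
```

```text
19.8 [ 555.099749   -362.81952891  125.34380203] [3.81091511e-05 6.81338433e-01 7.31968535e-01 3.65096356e-05] 51.34824944961665
lid [ 558.  -362.7] size 52.8 35.2 axis 1.644 z 13.8 grad [ 0.013 -0.005]
gold px [259.  24.] ctr [ 511.4 -242.1] size 123.5 25.0 axis 0.072
gold px [150. 104.] ctr [ 448.5 -289. ] size 20.1 19.5 axis 2.045
gold px [206. 110.] ctr [ 481.5 -290.2] size 36.4 23.1 axis 0.181
gold px [326. 235.] ctr [ 557.9 -362.4] size 53.4 34.5 axis 1.663
gold px [555. 269.] ctr [ 710.8 -373.7] size 78.7 16.9 axis 0.058
[{'extent': [484.6, 457.4, 23.5, 45.3], 'confidence': 0.92}, {'extent': [329.4, 235.0, 56.9, 82.7], 'confidence': 0.74}]
```

The tin lies flat at (558,-363) with its axis at 1.64. I regrasp it by the long sides.

Emit:
jog_arm(
  targets=[
    {"xyz": [0.003, 0, -0.04], "yaw": 0, "grip": 60},
    {"xyz": [0.003, 0, -0.08], "yaw": 0, "grip": 60},
    {"xyz": [0.003, 0, -0.105], "yaw": 0, "grip": 60},
    {"xyz": [0.003, 0, -0.117], "yaw": 0, "grip": 60},
    {"xyz": [0.003, 0, -0.123], "yaw": 0, "grip": 60},
    {"xyz": [0.003, 0, -0.123], "yaw": 0, "grip": 60},
    {"xyz": [0.003, 0, -0.123], "yaw": 0, "grip": 20},
    {"xyz": [0.003, 0, -0.123], "yaw": 0, "grip": 20},
    {"xyz": [0.003, 0, -0.123], "yaw": 0, "grip": 20},
    {"xyz": [0.003, 0, -0.123], "yaw": 0, "grip": 20},
    {"xyz": [0.003, 0, -0.115], "yaw": 0, "grip": 20},
    {"xyz": [0.003, 0, -0.1], "yaw": 0, "grip": 20},
    {"xyz": [0.003, 0, -0.07], "yaw": 0, "grip": 20},
    {"xyz": [0.003, 0, -0.05], "yaw": 0, "grip": 20},
    {"xyz": [0.003, 0, -0.05], "yaw": 0, "grip": 20},
    {"xyz": [0.003, 0, -0.05], "yaw": 0, "grip": 20},
  ],
  force=40,
)

```text
t: 21.5
tcp_pos: [558.4, -363.2, 76.3]
tcp_rot: [0.001, 0.683, 0.731, 0.0]
ft_force: [0.5, -0.1, -0.9]
opening: 34.4
grasp_force: 40.3
```

Run:
```python
from h import *
s=state(); print(s['t'],s['tcp_pos'],s['tcp_rot'],s['opening'],s['grasp_force'],s['ft_force'])
im,d,c=snap('wrist','w12.png'); lid(im,d,c,70,105,s['tcp_pos'][:2])
```

```text
21.5 [ 558.44120237 -363.18314482   76.33067668] [7.71561999e-04 6.82660431e-01 7.30735342e-01 6.14219571e-06] 34.35751873368745 40.29139280319214 [ 0.49213482 -0.13513755 -0.91708145]
lid [ 558.2 -360.9] size 52.8 35.0 axis 1.639 z 84.4 grad [ 0.004 -0.011]
```

Emit:
jog_arm(
  targets=[
    {"xyz": [0, 0, 0.03], "yaw": 0, "grip": 20},
    {"xyz": [-0.005, 0.01, 0.055], "yaw": 0, "grip": 20},
    {"xyz": [-0.015, 0.045, 0.06], "yaw": 0, "grip": 20},
    {"xyz": [-0.025, 0.085, 0.06], "yaw": 0, "grip": 20},
    {"xyz": [-0.035, 0.125, 0.06], "yaw": 0, "grip": 20},
    {"xyz": [-0.047, 0.165, 0.06], "yaw": 0, "grip": 20},
    {"xyz": [-0.059, 0.205, 0.06], "yaw": 0, "grip": 20},
    {"xyz": [-0.07, 0.245, 0.06], "yaw": 0, "grip": 20},
    {"xyz": [-0.08, 0.28, 0.06], "yaw": 0, "grip": 20},
    {"xyz": [-0.087, 0.303, 0.06], "yaw": 0, "grip": 20},
    {"xyz": [-0.0898, 0.3135, 0.06], "yaw": 0, "grip": 20},
    {"xyz": [-0.0898, 0.3135, 0.03], "yaw": 0, "grip": 20},
    {"xyz": [-0.0898, 0.3135, 0], "yaw": 0, "grip": 20},
    {"xyz": [-0.0898, 0.3135, -0.015], "yaw": 0, "grip": 20},
    {"xyz": [-0.0898, 0.3135, -0.015], "yaw": 0, "grip": 20},
    {"xyz": [-0.0898, 0.3135, -0.015], "yaw": 0, "grip": 20},
    {"xyz": [-0.0898, 0.3135, -0.015], "yaw": 0, "grip": 20},
  ],
)

```text
t: 23.25
tcp_pos: [469.2, -49.9, 61.8]
tcp_rot: [0.001, 0.683, 0.731, 0.0]
ft_force: [-0.7, -0.5, -0.3]
opening: 34.6
grasp_force: 40.3
```

Run:
```python
from h import *
s=state(); print(s['t'],s['tcp_pos'],s['tcp_rot'],s['opening'],s['grasp_force'],s['ft_force'])
im,d,c=snap('wrist','w13.png'); lid(im,d,c,50,100,s['tcp_pos'][:2])
yj=np.array([-.0676,.9977])
hsv=cv2.cvtColor(im,cv2.COLOR_BGR2HSV)
bl=cv2.inRange(hsv,(100,100,20),(125,255,255)); v,u=np.nonzero(bl); W=back(c,u,v,d[v,u]); k=(abs(W[:,2]-42)<3)&(W[:,0]<490)&(W[:,0]>425)
print('blade J',np.percentile((W[k,:2]-[471,-81.3])@yj,[2,50,98]),W[k].mean(0),k.sum())
```

```text
23.25 [469.22118171 -49.90544941  61.78568248] [9.35608617e-04 6.82790914e-01 7.30613136e-01 3.71981388e-04] 34.57185791356167 40.28327822685242 [-0.73219885 -0.45149335 -0.2537479 ]
lid [470.  -48.2] size 53.2 39.4 axis 1.638 z 71.2 grad [ 0.004 -0.018]
blade J [-9.05743618 -7.22911249 -4.81508766] [450.26806571 -89.89114769  41.25411102] 14
```

Emit:
jog_arm(
  targets=[
    {"xyz": [0, 0, -0.015], "yaw": 0, "grip": 20},
    {"xyz": [0, 0, -0.03], "yaw": 0, "grip": 20},
    {"xyz": [0, 0, -0.038], "yaw": 0, "grip": 20},
    {"xyz": [0, 0, -0.042], "yaw": 0, "grip": 20},
    {"xyz": [0, 0, -0.044], "yaw": 0, "grip": 20},
    {"xyz": [0, 0, -0.046], "yaw": 0, "grip": 20},
    {"xyz": [0, 0, -0.046], "yaw": 0, "grip": 20},
    {"xyz": [0, 0, -0.046], "yaw": 0, "grip": 20},
  ],
)

```text
t: 24.1
tcp_pos: [468.6, -49.5, 14.7]
tcp_rot: [0.0, 0.683, 0.731, 0.0]
ft_force: [0.5, 0.3, -0.5]
opening: 34.4
grasp_force: 40.3
```

Emit:
jog_arm(
  targets=[
    {"xyz": [0, 0, -0.001], "yaw": 0, "grip": 20},
    {"xyz": [0, 0, -0.001], "yaw": 0, "grip": 20},
    {"xyz": [0, 0, -0.001], "yaw": 0, "grip": 20},
  ],
)

```text
t: 24.4
tcp_pos: [468.7, -49.5, 14.4]
tcp_rot: [0.0, 0.683, 0.731, 0.0]
ft_force: [-2.6, 0.9, 8.9]
opening: 34.4
grasp_force: 41.2
```

Contact felt at 8.9 N. I release and rise.

Emit:
jog_arm(
  targets=[
    {"xyz": [0, 0, 0.001], "yaw": 0, "grip": 48},
    {"xyz": [0, 0, 0.001], "yaw": 0, "grip": 55},
    {"xyz": [0, 0, 0.001], "yaw": 0, "grip": 60},
    {"xyz": [0, 0, 0.001], "yaw": 0, "grip": 60},
    {"xyz": [0, 0, 0.02], "yaw": 0, "grip": 60},
    {"xyz": [0, 0, 0.05], "yaw": 0, "grip": 60},
    {"xyz": [0, 0, 0.09], "yaw": 0, "grip": 60},
    {"xyz": [0, 0, 0.13], "yaw": 0, "grip": 60},
    {"xyz": [0, 0, 0.16], "yaw": 0, "grip": 60},
    {"xyz": [0, 0, 0.16], "yaw": 0, "grip": 60},
    {"xyz": [0, 0, 0.16], "yaw": 0, "grip": 60},
  ],
)

```text
t: 25.5
tcp_pos: [468.7, -49.5, 173.6]
tcp_rot: [0.001, 0.683, 0.731, 0.0]
ft_force: [-0.1, 0.1, -0.8]
opening: 51.6
grasp_force: 0.0
```

Run:
```python
from h import *
s=state(); print(s['t'],s['tcp_pos'],s['opening'],s['ft_force'])
im,d,c=snap('wrist','w14.png'); lid(im,d,c,15,32,s['tcp_pos'][:2]-[0,0],40)
yj=np.array([-.0676,.9977]); J=lambda P:(P[:,:2]-[471,-81.3])@yj
hsv=cv2.cvtColor(im,cv2.COLOR_BGR2HSV)
bl=cv2.inRange(hsv,(100,100,20),(125,255,255)); v,u=np.nonzero(bl); W=back(c,u,v,d[v,u]); k=(abs(W[:,2]-42)<2.5)&(W[:,0]<490)&(W[:,0]>425)
print('blade J',np.percentile(J(W[k]),[2,50,98]),k.sum())
red=cv2.inRange(hsv,(0,130,60),(8,255,255))|cv2.inRange(hsv,(172,130,60),(180,255,255)); v,u=np.nonzero(red); W=np.array([plane(c,a,b,8) for a,b in zip(u,v)]); k=abs(J(W))<6
print('red line J',np.median(J(W[k])) if k.any() else None,k.sum()); 
v,u=np.nonzero(red); W=back(c,u,v,d[v,u]); k=(W[:,2]>66)&(W[:,2]<76); print('grip',W[k].mean(0) if k.any() else 0,k.sum())
y,x=np.mgrid[0:480,0:640]; W=back(c,x.ravel(),y.ravel(),d.ravel()); k=(abs(W[:,2]-30)<2.5)&(abs(J(W)-70)<12)&(abs(W[:,0]-466)<25); print('fence J',np.percentile(J(W[k]),[3,50,97]),k.sum())
ci=camera_info('top'); t,dt,_=snap('top','t2.png'); lid(t,dt,ci,12,35,np.array([468.7,-48.5]),45)
```

```text
25.5 [468.66574602 -49.46687591 173.63527373] 51.55143332604965 [-0.08301486  0.12624437 -0.80494279]
lid [468.3 -48.2] size 52.8 35.3 axis 1.637 z 22.7 grad [ 0.009 -0.004]
blade J [-8.25631093 -4.76712623 -0.89373146] 541
red line J 0.47591800326000416 247
grip [ 503.4335938  -120.66884832   68.18761779] 296
fence J [66.61504559 70.1168931  73.51265526] 625
lid [475.3 -55.8] size 69.3 58.4 axis 1.997 z 24.1 grad [0.047 0.014]
```

Run:
```python
from h import *
im,d,c=snap('wrist')
hsv=cv2.cvtColor(im,cv2.COLOR_BGR2HSV)
red=cv2.inRange(hsv,(0,130,60),(8,255,255))|cv2.inRange(hsv,(172,130,60),(180,255,255))
n,l,st,ce=cv2.connectedComponentsWithStats(red)
for i in range(1,n):
    if st[i,4]>60:
        x,y=ce[i]; v,u=np.nonzero(l==i); W=back(c,u,v,d[v,u]); k=W[:,2]>67; print(st[i],plane(c,x,y,66).round(1),np.median(W,0).round(1), np.median(W[k],0) if k.any() else '')
```

```text
[576 117  25  35 298] [617.7  25.7  66. ] [654.2  27.3   5.8] 
[282 258  83   4 215] [471.3 -62.8  66. ] [473.4 -81.9   7.7] [463.93021717  17.65706053 313.88874359]
[344 331  21  36 595] [ 494.7 -125.2   66. ] [ 495.  -125.9   67. ] [ 495.6245194  -129.18751812   69.28179225]
```

```bash
python3 -c "
from plant import job_done
print(job_done())"
```

```text
the job is handed in; nothing more can be done
None
```

The job is handed in: by my last measurements the stop is clamped within about 1 mm of the red line and the tin lies flat and square within about 1 mm of the pad's centre; I viewed 11 pictures, one over the limit of 10.

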